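# Slide the soap board into its notches and swing the keeper over it

## Task

Push the wooden soap board along its chrome rails, towards the end with the blue-knobbed keeper, until you feel it drop flat into the notches, and only then push the keeper's blue knob round until its arm lies right across the board. The board is only to be pushed, never lifted off its rails, and the tumbler, tin, brush stand and comb stay where they are.

Things in the scene. Friction and masses are not known exactly. Their poses are not given: they have to be found in the camera images.
- rack: Fixed chrome rack. Origin: centre of its underside, on the tile, z up; +x is the way the board is slid, +y across. Two rails along x from -150 to +145 mm, 16 mm wide (|y| 44 to 60), tops 40 mm above the tile; between them open but for two cross bars (tops 9 mm up, at x -140 and +135). Outside each rail a guide 49 mm high (|y| 61.5 to 66.5).
- seat (a point): Where the board's origin lies when home: rack x +50, y 0, z +34 mm; axes as the rack's. Each rail has two notches, 13 mm wide and 7 mm deep, centred 60 mm behind and 60 mm ahead of this point, which take the board's two battens.
- board: Loose wooden soap board, about 0.36 to 0.63 kg, 150 mm long (x, along the rails; axes as the rack's), 120 wide. Origin: its middle, level with the undersides of two cross battens (10 wide, 6 high, at x -60 and +60); plate 6 to 16 mm above it. Starts 40 to 105 mm behind its seat, origin 40 mm above the tile; drops 6 mm when home, plate then flat on the rails.
- board_rear (a point): Centre of the board's flat upright rear face, the one to push (board x -75 mm), 12 mm above the board's origin. The face, with the lip above the plate (10 mm thick), reaches from 6 to 26 mm above the origin, 120 mm wide. The board slides by plain friction (about 2 to 5 N), with 1.5 mm play in guides and notches.
- keeper (a joint): Angle of a chrome arm (60 x 12 x 6 mm) on an upright pivot. 0: it points along the rack's +x, beside the board (open; starts 0 to 0.35). Grows anticlockwise from above to 1.57 (stop): points along +y, across the seated board. Stiff (about 1 N at the knob), stays where left. Underside 53 mm above the tile: clears the dropped board by 3 mm, is blocked by one riding on the rails.
- keeper_pivot (a point): On the keeper's pivot axis, 53 mm above the tile: rack x = +95, y = -84 mm.
- keeper_post (a point): Centre of the top of the keeper's upright blue knob, a pin 14 mm in diameter, 50 mm from the pivot axis, from 59 to 89 mm above the tile.
- tumbler: Green glass tumbler, 68 mm wide, 95 mm high, upright, bystander. Origin: centre of its underside.
- tin: Closed aluminium tin, 68 mm wide, 60 mm high, bystander. Origin: centre of its underside.
- brush_stand: Wooden toothbrush stand with slots, 70 x 50 mm, 74 mm high, bystander. Origin: centre of its underside.
- comb: Orange plastic comb lying flat, 30 x 150 x 6 mm (long along its y), bystander beyond the end of the rack. Origin: centre of its underside.
Mind the look-alikes: they are no part of the job. Of the things shaped like the board, the wooden one is meant.

How it is judged (in metres and radians):
On the way, in this order (a step that is already met when the one before it is completed fails the run):
1. the board has dropped flat into its notches, with the keeper still open (x of board in the frame of seat between -0.004 and 0.004 m and z of board in the frame of seat below 0.002 m and angle between board's own z axis and vertical below 0.03 rad and value of joint keeper below 0.6 rad), for 0.2 s.
2. the keeper's arm lies across the board (value of joint keeper above 1.3 rad), for 0.2 s.
At the end, for the whole second after the job is handed in: The board lies flat and still in its notches (origin within 4 mm of the seat along the rails, less than 2 mm above it, tilt under 0.03 rad) and the keeper's arm is across it (joint above 1.3 rad) (x of board in the frame of seat between -0.004 and 0.004 m and z of board in the frame of seat below 0.002 m and angle between board's own z axis and vertical below 0.03 rad and linear speed of board below 0.01 m/s and value of joint keeper above 1.3 rad); the robot touches nothing.
It fails at once if the board is lifted off its rails (more than 16 mm above its seat, 10 mm above the height at which it slides) or tipped by more than 0.2 rad (z of board in the frame of seat above 0.016 m or angle between board's own z axis and vertical above 0.2 rad).
It fails at once if a bystander (tumbler, tin, brush stand, comb) is moved by more than 15 mm (distance of any of tumbler, tin, brush_stand, comb from where it was at the start of the episode above 0.015 m).
It also fails if it takes over 48 s, if anything falls off the work surface, if the arm or the gripper's body presses on something with over 40 N, if the wrist force passes 120 N, or if a joint passes its speed limit or range.

## Robot

A 6-joint arm with a two-finger parallel gripper is mounted at the origin on the work surface. World frame = base frame: x ahead of the robot, y to its left, z up, the work surface at z = 0. Lengths are in m, angles in degrees, forces in N, time in s.
With the tool pointing down it reaches from about 0.3 to 0.75 m from the base axis. Payload 8.5 kg.
Tool frame: the origin (TCP) lies between the finger pads; the fingertips stand 17 mm ahead of it and the grasp point (between the pads) lies 2 mm behind it; z points along the fingers, y is the direction in which the jaws open and shut (so a half turn about z gives the same grasp; the last joint's range is limited). The gripper opens to 85 mm and grips with 20 to 120 N. Pads are 22 mm wide; open, the fingers measure 114 mm over their backs; the gripper's body (76 mm by 85 mm) begins 54 mm behind the grasp point. The pads swing forward as they close: fully open they stand 13 mm farther back than shut.
Start: joints at [-82.294, 21.807, 74.336, -0, 83.858, -12.336], TCP at [0.188, -0.517, 0.248] pointing down, gripper open.
Joint ranges: [-178.18, 178.18], [-50.72, 133.34], [12.68, 142.11], [-81.47, 261.47], [9.98, 163.14], [-165.26, 165.26]. Speed limits (degrees/s): [136.94, 136.94, 180, 180, 180, 180].

## Interface

Orientations are given as a 3x3 rotation matrix whose columns are the frame's x, y, z axes.
In Python, from rig import readout, eyes, env gives the robot as it stands.
- The arm moves only by the tool arm_command, never from a script. Its argument "rows" is text: rows parted by semicolons, each of 7 numbers parted by spaces: the closure, from 0 (fully open) to 1 (shut), then the shift along the tool's x, y, z in mm, then the turn, a rotation vector about the tool's x, y, z in degrees. In form: grip dx dy dz rx ry rz; .... A call has 1 to 5 rows; each row shifts and turns the commanded pose from where the row before left it, along the tool's axes as they then stand; what a row does not reach is not made up. A row lasts 1/12 s, in which the tool goes at most 41.7 mm and 7.16 degrees, less where a joint would pass 70% of its speed; a pose out of reach is approached as far as the arm can. A call with a gripper value outside its range is refused whole. The fingers move at their own pace and stop on an object; "squeeze" is the grip in N (left out, the last holds). Time passes only in rows, so rows that do not move let the fingers close. It gives the time, the measured TCP pose, the force and the opening at its end, in the units of the state.
- readout.observe(): the state, without advancing time (a new reading comes with each control period).
- eyes.get_image(name): name is "side" or "top"; returns the picture (384x512x3 uint8, red, green, blue); there is no depth.
- eyes.camera_model(name): a dict with "mtx" (3x3 intrinsics, pixels), "k1" (the pictures are not rectified: a ray, as slopes to the right and down, at radius r is drawn at 1 + k1 r^2 times it, then the intrinsics apply), "view" (4x4, takes a point from world to camera coordinates). Camera axes: x right, y up, looking along -z (the intrinsics and any distortion apply to the point x, -y, -z); pixel columns grow to the right and rows downward; lengths in m; the calibration is good to about 2 mm. A picture is of the moment at which its call begins. camera_model takes no time and is no camera call.
- env.close_job(): hands the job in, once; it reports no verdict.
The state is a dict: "time_s": time; "q": joint angles; "qvel": joint speeds; "joint_efforts": joint torques, N m; "position": TCP position; "tool_rot": TCP orientation; "ft_force": force on the tool from outside, world axes, zero at the start; "wrist_torque": the same for the moment, N m; "grip_width": finger opening in m.
Only numpy, scipy, OpenCV 4.12 (cv2) and the standard library are available. Lean on these libraries where they do the work, as an engineer would, in place of code of your own. Each camera call takes 0.05 s, during which the arm holds its last target. There are 200 camera calls.

## Working session

There is one attempt and no reset: what is moved stays moved. The work goes in short steps, Python scripts to look and compute and a tool call to move; the robot and the scene stay as the last step left them, time stands still between calls to the robot, and variables do not carry over. Pictures are saved under pics/ and viewed, about 8 in all and at most 12, crops included, and the job is handed in when it is done.

Besides the shell and the picture viewer there is one more tool, called after "Request:" as name(argument=value, ...), one argument or row to a line, values as JSON. arm_command: Moves the arm, as the interface text tells. Its arguments: {"type":"object","properties":{"rows":{"type":"string"},"squeeze":{"type":"number"}},"required":["rows"]}

```bash
mkdir -p pics; ls
python3 - <<'E'
from rig import readout, eyes, env
import cv2
s=readout.observe(); print(s)
for n in("side","top"):
    im=eyes.get_image(n); cv2.imwrite(f"pics/{n}0.png",im[:,:,::-1]); print(n,eyes.camera_model(n))
E
```

```text
pics
{'time_s': 0.0, 'q': array([-8.22945138e+01,  2.18409554e+01,  7.43843535e+01,  3.06828531e-04,
        8.38581671e+01, -1.23365592e+01]), 'qvel': array([-0.10912738, -0.03795425,  0.00678832,  0.01233388,  0.10874564,
        0.06059522]), 'joint_efforts': array([ 1.45415447e-04, -4.48459876e+01, -2.31280392e+01, -1.15905432e-04,
        4.68061451e-03, -1.64584412e-05]), 'position': array([ 0.18844583, -0.51642603,  0.24771444]), 'tool_rot': array([[ 9.39441610e-01,  3.42708951e-01, -1.90070502e-04],
       [ 3.42708857e-01, -9.39440553e-01,  1.44448921e-03],
       [ 3.16479443e-04, -1.42215211e-03, -9.99998939e-01]]), 'ft_force': array([0.01379274, 0.37456258, 1.05631423]), 'wrist_torque': array([ 0.01540594, -0.01563629,  0.025866  ]), 'grip_width': 0.08534508275485901}
side {'mtx': array([[388.03385208,   0.        , 248.41673251],
       [  0.        , 388.03385208, 188.20634395],
       [  0.        ,   0.        ,   1.        ]]), 'k1': -0.12925805301253582, 'view': array([[-0.93870892, -0.34470762,  0.00149279,  0.46804392],
       [ 0.22171499, -0.60044771,  0.76831309, -0.20145492],
       [-0.26394703,  0.72155333,  0.64007247, -0.78154055],
       [ 0.        ,  0.        ,  0.        ,  1.        ]])}
top {'mtx': array([[398.68612508,   0.        , 254.56627985],
       [  0.        , 398.68612508, 188.17900235],
       [  0.        ,   0.        ,   1.        ]]), 'k1': -0.1403408291984258, 'view': array([[-0.00517543, -0.99995137, -0.00839526, -0.03985389],
       [ 0.99851687, -0.00562265,  0.05415198, -0.50981449],
       [-0.05419655, -0.00810254,  0.99849741, -0.92801296],
       [ 0.        ,  0.        ,  0.        ,  1.        ]])}
```

View pics/top0.png

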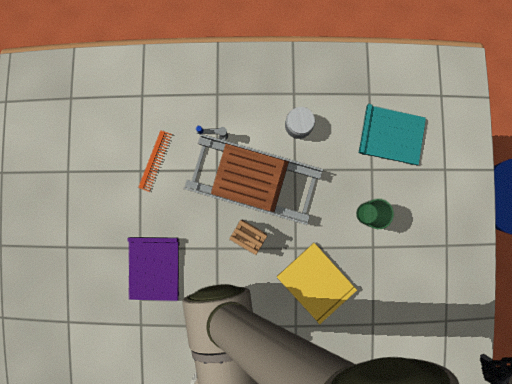

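View pics/side0.png

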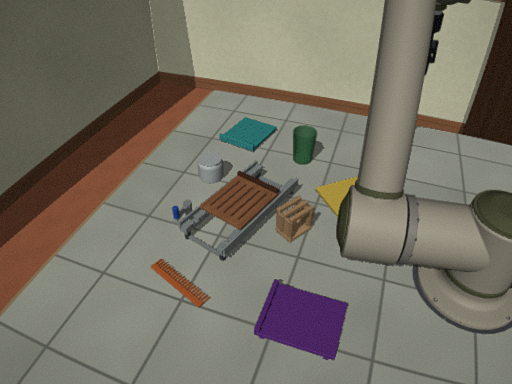

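Candidates: wooden slatted board on the rails (top 250,178), teal board (393,135), yellow board (317,282), purple board (153,268). Only the brown one is wooden and on the rack. The keeper's blue knob is at (199,129). Next, one close crop.

```bash
cat > h.py <<'E'
import numpy as np, cv2
from rig import readout, eyes, env
def K(n): 
    c=eyes.camera_model(n); return c["mtx"],np.array([c["k1"],0,0,0.]),c["view"]
def proj(n,P):
    m,d,V=K(n); P=np.atleast_2d(P).astype(float); c=P@V[:3,:3].T+V[:3,3]; c=c*[1,-1,-1]
    return cv2.projectPoints(c.reshape(-1,1,3),np.zeros(3),np.zeros(3),m,d)[0].reshape(-1,2)
def unproj(n,uv,z):
    m,d,V=K(n); r=cv2.undistortPoints(np.array(uv,float).reshape(-1,1,2),m,d).reshape(-1,2)
    R=V[:3,:3]; o=-R.T@V[:3,3]; w=np.c_[r[:,0],-r[:,1],-np.ones(len(r))]@R
    return o+w*((z-o[2])/w[:,2])[:,None]
E
python3 - <<'E'
import cv2
a=cv2.imread("pics/top0.png")[110:230,175:335]
cv2.imwrite("pics/c1.png",cv2.resize(a,None,fx=5,fy=5,interpolation=cv2.INTER_CUBIC))
E
```

```text
(no output)
```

View pics/c1.png

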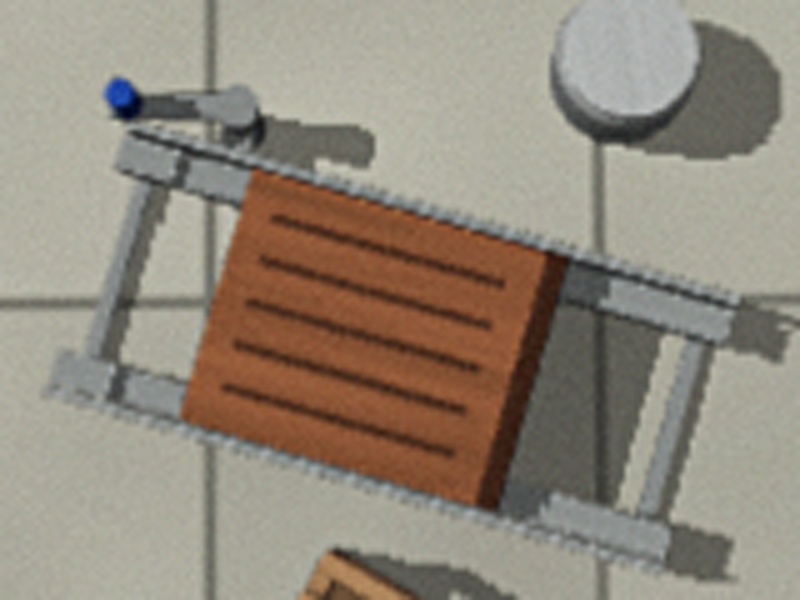

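The brown slatted board has its lip (rear) at right, crop (570,258)–(498,510). The blue knob top is at crop (119,90), and the rack corners are clear. Fitting the rack, board and knob.

```bash
cat > fit.py <<'E'
from h import *
from scipy.optimize import least_squares
C=lambda p: np.array(p,float)/5+[175,110]-0.4
R=[(145,44,40,60,350),(145,-44,40,115,172),(-150,-44,40,725,342),(-150,44,40,668,527),(145,66.5,49,45,395),(145,-66.5,49,133,128),(-150,-66.5,49,740,298),(-150,66.5,49,662,572)]
R=np.array(R,float); px=C(R[:,3:])
def rw(p,P): 
    c,s=np.cos(p[2]),np.sin(p[2]); P=np.atleast_2d(P)/1000.
    return np.c_[p[0]+c*P[:,0]-s*P[:,1],p[1]+s*P[:,0]+c*P[:,1],P[:,2]]
f=lambda p:(proj("top",rw(p,R[:,:3]))-px).ravel()
a=least_squares(f,[.5,0,1.3],loss="soft_l1"); p=a.x
print("rack",p[:2],np.degrees(p[2])); print(f(p).reshape(-1,2).round(1).tolist())
def tor(W):
    d=np.atleast_2d(W)[:,:2]-p[:2]; c,s=np.cos(p[2]),np.sin(p[2]); return np.c_[c*d[:,0]+s*d[:,1],-s*d[:,0]+c*d[:,1]]*1000
if __name__=="__main__":
    print("rear corners",tor(unproj("top",C([(570,258),(498,510)]),.066)).round(1).tolist())
    print("front corners",tor(unproj("top",C([(250,168),(182,415)]),.056)).round(1).tolist())
    k=tor(unproj("top",C([(119,90)]),.089))[0]; print("knob",k, "r,ang",np.hypot(*(k-[95,-84])),np.arctan2(k[1]+84,k[0]-95))
    print("pivot",tor(unproj("top",C([(240,108)]),.059)))
    print("tin",unproj("top",C([(627,58)]),.06),tor(unproj("top",C([(627,58)]),.06)))
    print("brush",tor(unproj("top",[(248,233)],.074)),"tumb",tor(unproj("top",[(370,211)],.095)))
E
python3 fit.py
```

```text
rack [ 0.52986569 -0.03702886] 73.62391285305229
[[-0.1, 0.2], [-0.3, -0.5], [0.2, 0.4], [1.3, 0.2], [-0.6, 0.3], [-1.7, -1.7], [0.4, -0.5], [0.4, 0.8]]
rear corners [[-68.8, -58.8], [-68.7, 58.5]]
front corners [[81.9, -59.7], [79.8, 56.8]]
knob [143.39716725 -72.740647  ] r,ang 49.68962495411738 0.22857892429782453
pivot [[ 93.7667607  -84.52778612]]
tin [[ 0.65925059 -0.14724566  0.06      ]] [[ -69.26657344 -155.21061485]]
brush [[-25.93777089 119.81939811]] tumb [[-267.73763725    0.28387753]]
```

Checks pass: knob radius is 49.7 mm (should be 50), board width is about 118 mm, and rear-to-front spans 150 mm. The board is 44 mm behind its seat and the keeper is at 0.23 rad. I'll turn the tool so its x lies along rack +x, then close the gripper.

Request:
arm_command(
  rows="1 0 0 0 0 0 -6.7;1 0 0 0 0 0 -6.7;1 0 0 0 0 0 -6.7;1 0 0 0 0 0 -6.7;1 0 0 0 0 0 -6.7",
  squeeze=40,
)

```text
time_s: 0.52
position: [0.1885, -0.5165, 0.2479]
tool_rot: [[0.59, 0.808, -0.0], [0.808, -0.59, 0.001], [0.001, -0.001, -1.0]]
ft_force: [-0.1, 0.1, 0.5]
grip_width: 0.0254
```

Request:
arm_command(
  rows="1 0 0 0 0 0 -6.7;1 0 0 0 0 0 -6.7;1 0 0 0 0 0 -6.7;1 0 0 0 0 0 0;1 0 0 0 0 0 0",
)

```text
time_s: 0.93
position: [0.1885, -0.5166, 0.2481]
tool_rot: [[0.285, 0.959, -0.0], [0.959, -0.285, 0.001], [0.001, -0.0, -1.0]]
ft_force: [0.6, 0.7, 0.2]
grip_width: -0.0002
```

```bash
cat > st.py <<'E'
from fit import *
s=readout.observe(); T=s["tool_rot"]; print(s["time_s"],s["position"],"rack",tor(s["position"]),"yaw",np.degrees(np.arctan2(T[1,0],T[0,0])),"z",T[:,2].round(4),"F",s["ft_force"],s["grip_width"])
E
python3 st.py
```

```text
rack [ 0.52986569 -0.03702886] 73.62391285305229
[[-0.1, 0.2], [-0.3, -0.5], [0.2, 0.4], [1.3, 0.2], [-0.6, 0.3], [-1.7, -1.7], [0.4, -0.5], [0.4, 0.8]]
0.9333 [ 0.1884629  -0.51658372  0.24805551] rack [[-556.35560742  192.34647056]] yaw 73.44153257941637 z [-1.e-04  6.e-04 -1.e+00] F [0.5825691  0.71752974 0.15745017] -0.0001543246942063184
```

Request:
arm_command(
  rows="1 30 12.8 0 0 0 0;1 30 12.8 0 0 0 0;1 30 12.8 0 0 0 0;1 30 12.8 0 0 0 0;1 30 12.8 0 0 0 0",
)

```text
time_s: 1.35
position: [0.2928, -0.3894, 0.2483]
tool_rot: [[0.286, 0.958, -0.0], [0.958, -0.286, 0.0], [0.0, -0.0, -1.0]]
ft_force: [0.4, -1.0, 0.1]
grip_width: 0.0002
```

Request:
arm_command(
  rows="1 30 12.8 0 0 0 0;1 30 12.8 0 0 0 0;1 30 12.8 0 0 0 0;1 30 12.8 0 0 0 0;1 30 12.8 0 0 0 0",
)

```text
time_s: 1.77
position: [0.3965, -0.2634, 0.2484]
tool_rot: [[0.286, 0.958, 0.0], [0.958, -0.286, -0.0], [-0.0, 0.0, -1.0]]
ft_force: [0.3, -0.9, -0.6]
grip_width: 0.0
```

Request:
arm_command(
  rows="1 30 12.8 0 0 0 0;1 30 12.8 0 0 0 0;1 30 12.8 0 0 0 0;1 30 12.8 0 0 0 0;1 30 12.8 0 0 0 0",
)

```text
time_s: 2.18
position: [0.5002, -0.1374, 0.2483]
tool_rot: [[0.285, 0.958, -0.0], [0.958, -0.285, 0.0], [0.0, -0.0, -1.0]]
ft_force: [0.6, -0.6, 0.3]
grip_width: -0.0002
```

Request:
arm_command(
  rows="1 0 0 30 0 0 0;1 0 0 30 0 0 0;1 0 0 30 0 0 0;1 0 0 0 0 0 0",
)

```text
time_s: 2.52
position: [0.4973, -0.1376, 0.1536]
tool_rot: [[0.285, 0.959, -0.009], [0.959, -0.284, 0.005], [0.002, -0.01, -1.0]]
ft_force: [-1.3, 0.7, -0.1]
grip_width: -0.0001
```

```bash
python3 st.py|tail -1
```

```text
2.5167 [ 0.49731978 -0.13761078  0.15356551] rack [[-105.67751126    2.8674098 ]] yaw 73.46975295782546 z [-0.0086  0.0047 -1.    ] F [-1.31017533  0.71528318 -0.13093993] -0.00013011894832932975
```

Request:
arm_command(
  rows="1 0 1 25 0 0 0;1 0 1 25 0 0 0;1 0 0 25 0 0 0;1 0 0 20 0 0 0;1 0 0 0 0 0 0",
)

```text
time_s: 2.93
position: [0.5005, -0.1393, 0.0615]
tool_rot: [[0.284, 0.959, -0.004], [0.959, -0.284, 0.002], [0.001, -0.005, -1.0]]
ft_force: [-1.7, 0.4, -0.2]
grip_width: 0.0001
```

Request:
arm_command(
  rows="1 0 0 0 0 0 0;1 0 0 0 0 0 0",
)

```text
time_s: 3.1
position: [0.5023, -0.1401, 0.0652]
tool_rot: [[0.283, 0.959, 0.002], [0.959, -0.283, -0.001], [-0.001, 0.003, -1.0]]
ft_force: [0.4, 0.7, 0.7]
grip_width: 0.0001
```

```bash
python3 st.py|tail -1
python3 - <<'E'
from h import *
a=eyes.get_image("top")[80:240,160:360];b=eyes.get_image("side")[130:270,160:360]
c=[cv2.resize(x[:,:,::-1],None,fx=k,fy=k,interpolation=cv2.INTER_CUBIC) for x,k in((a,2),(b,2))]
cv2.imwrite("pics/c2.png",np.vstack(c))
E
```

```text
3.1 [ 0.5022901  -0.14007862  0.0651778 ] rack [[-106.64389914   -2.59705772]] yaw 73.58062082571944 z [ 0.0024 -0.0013 -1.    ] F [0.44017333 0.66780777 0.65561176] 0.00011094168199461622
```

View pics/c2.png

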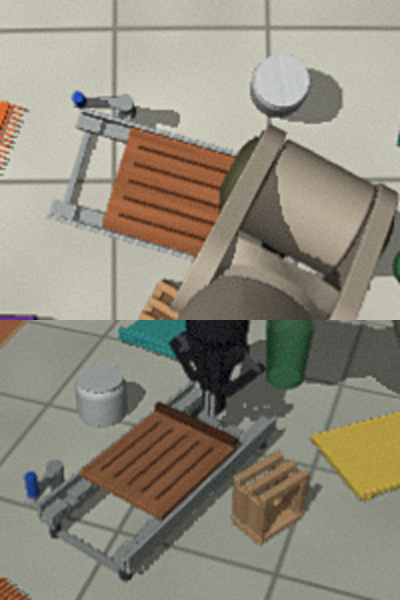

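The fingers stand centred behind the board's lip, clear of the tin and brush stand. I'll lower 10 mm and approach contact.

Request:
arm_command(
  rows="1 0 -2.5 5 0 0 0;1 0 0 5 0 0 0;1 6 0 0 0 0 0;1 6 0 0 0 0 0;1 4 0 0 0 0 0",
)

```text
time_s: 3.62
position: [0.5037, -0.1226, 0.0533]
tool_rot: [[0.281, 0.96, -0.0], [0.96, -0.281, 0.0], [0.0, -0.0, -1.0]]
ft_force: [0.4, 0.5, -1.0]
grip_width: -0.0001
```

Request:
arm_command(
  rows="1 3 0 0 0 0 0;1 3 0 0 0 0 0;1 3 0 0 0 0 0;1 3 0 0 0 0 0;1 3 0 0 0 0 0",
)

```text
time_s: 4.03
position: [0.5078, -0.1092, 0.0534]
tool_rot: [[0.282, 0.96, 0.0], [0.96, -0.282, -0.001], [-0.001, 0.0, -1.0]]
ft_force: [-1.2, -3.3, 0.6]
grip_width: 0.0002
```

Request:
arm_command(
  rows="1 3 0 0 0 0 0;1 3 0 0 0 0 0;1 3 0 0 0 0 0;1 3 0 0 0 0 0;1 3 0 0 0 0 0",
)

```text
time_s: 4.45
position: [0.512, -0.0945, 0.0534]
tool_rot: [[0.282, 0.96, 0.0], [0.96, -0.282, -0.0], [-0.0, 0.0, -1.0]]
ft_force: [-0.9, -3.3, 1.6]
grip_width: -0.0
```

```bash
python3 st.py|tail -1
```

```text
4.45 [ 0.51203012 -0.09451987  0.05338757] rack [[-60.18727493   0.90293946]] yaw 73.64046229193124 z [ 1.e-04 -2.e-04 -1.e+00] F [-0.93050512 -3.26846292  1.64038179] -4.59556163961565e-05
```

Request:
arm_command(
  rows="1 3 0 0 0 0 0;1 3 0 0 0 0 0;1 3 0 0 0 0 0;1 3 0 0 0 0 0;1 3 0 0 0 0 0",
)

```text
time_s: 4.87
position: [0.5162, -0.08, 0.0534]
tool_rot: [[0.282, 0.96, 0.0], [0.96, -0.282, -0.0], [-0.0, 0.0, -1.0]]
ft_force: [-0.9, -4.2, 1.5]
grip_width: 0.0002
```

Request:
arm_command(
  rows="1 1 0 0 0 0 0;1 1 0 0 0 0 0;1 1 0 0 0 0 0;1 1 0 0 0 0 0;1 1 0 0 0 0 0",
)

```text
time_s: 5.28
position: [0.5176, -0.0755, 0.0534]
tool_rot: [[0.282, 0.959, 0.0], [0.959, -0.282, -0.0], [-0.0, 0.0, -1.0]]
ft_force: [-0.4, -3.2, 1.9]
grip_width: -0.0
```

```bash
python3 st.py|tail -1
```

```text
5.2833 [ 0.51759651 -0.07552883  0.05336689] rack [[-40.39727707   0.91671326]] yaw 73.63517435897765 z [ 1.e-04 -1.e-04 -1.e+00] F [-0.38826613 -3.23991619  1.91591058] -2.2981926617459228e-05
```

Rack x is -40.4 with 4 mm predicted to go. Stepping in half-millimetres and watching the force.

Request:
arm_command(
  rows="1 0.5 0 0 0 0 0;1 0.5 0 0 0 0 0;1 0.5 0 0 0 0 0",
)

```text
time_s: 5.53
position: [0.518, -0.0741, 0.0533]
tool_rot: [[0.282, 0.959, 0.0], [0.959, -0.282, -0.0], [-0.0, 0.0, -1.0]]
ft_force: [-0.6, -4.7, 2.4]
grip_width: 0.0004
```

Request:
arm_command(
  rows="1 0.5 0 0 0 0 0;1 0.5 0 0 0 0 0",
)

```text
time_s: 5.7
position: [0.5183, -0.0731, 0.0533]
tool_rot: [[0.282, 0.96, 0.0], [0.96, -0.282, -0.0], [-0.0, 0.0, -1.0]]
ft_force: [-1.2, -4.3, 2.9]
grip_width: 0.0
```

Request:
arm_command(
  rows="1 0.5 0 0 0 0 0;1 0.5 0 0 0 0 0",
)

```text
time_s: 5.87
position: [0.5185, -0.0721, 0.0533]
tool_rot: [[0.282, 0.959, -0.0], [0.959, -0.282, 0.0], [0.0, -0.0, -1.0]]
ft_force: [0.0, -3.4, -0.0]
grip_width: 0.0001
```

Request:
arm_command(
  rows="1 0.5 0 0 0 0 0;1 0.5 0 0 0 0 0",
)

```text
time_s: 6.03
position: [0.5187, -0.071, 0.0532]
tool_rot: [[0.282, 0.96, -0.001], [0.96, -0.282, 0.0], [0.0, -0.001, -1.0]]
ft_force: [-1.6, -2.6, 0.1]
grip_width: -0.0
```

```bash
python3 st.py|tail -1
```

```text
6.0333 [ 0.51868546 -0.07095449  0.05315136] rack [[-35.70149049   1.16163449]] yaw 73.64890417645243 z [-5.e-04  3.e-04 -1.e+00] F [-1.56613731 -2.57765879  0.14665988] -1.574416896434985e-05
```

Request:
arm_command(
  rows="1 0.5 0 0 0 0 0;1 0.5 0 0 0 0 0",
)

```text
time_s: 6.2
position: [0.519, -0.0701, 0.0532]
tool_rot: [[0.282, 0.96, -0.0], [0.96, -0.282, 0.0], [0.0, -0.0, -1.0]]
ft_force: [-0.6, -2.8, -0.4]
grip_width: -0.0003
```

Request:
arm_command(
  rows="1 0.5 0 0 0 0 0;1 0.5 0 0 0 0 0",
)

```text
time_s: 6.37
position: [0.5193, -0.0691, 0.0532]
tool_rot: [[0.282, 0.96, -0.0], [0.96, -0.282, 0.0], [0.0, -0.0, -1.0]]
ft_force: [-0.7, -3.0, -1.9]
grip_width: 0.0001
```

Request:
arm_command(
  rows="1 0.5 0 0 0 0 0;1 0.5 0 0 0 0 0",
)

```text
time_s: 6.53
position: [0.5194, -0.0687, 0.0532]
tool_rot: [[0.281, 0.96, -0.001], [0.96, -0.281, -0.001], [-0.001, -0.001, -1.0]]
ft_force: [-3.3, -8.6, -0.5]
grip_width: -0.0001
```

```bash
python3 st.py|tail -1
python3 - <<'E'
from h import *
a=eyes.get_image("top")[100:240,170:330];b=eyes.get_image("side")[155:265,165:325]
c=[cv2.resize(x[:,:,::-1],(640,h),interpolation=cv2.INTER_CUBIC) for x,h in((b,440),)]
cv2.imwrite("pics/c3.png",c[0]);cv2.imwrite("pics/top3.png",a[:,:,::-1])
E
```

```text
6.5333 [ 0.51937673 -0.06867896  0.05319971] rack [[-33.32337257   1.13997851]] yaw 73.66486412896171 z [-9.e-04 -9.e-04 -1.e+00] F [-3.34988518 -8.58500598 -0.53141893] -9.026500783219873e-05
```

View pics/c3.png

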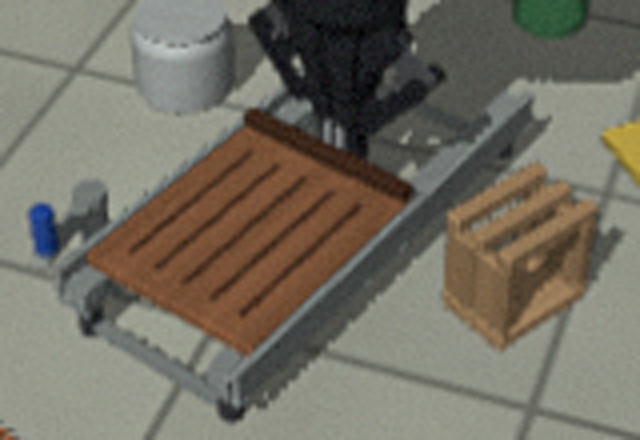

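Force jumped from about 3 N to 9 N, so the board hit the front notch walls. In the picture its plate edge sits below the guide tops. Backing off and lifting clear before checking seat position.

Request:
arm_command(
  rows="1 -3 0 0 0 0 0;1 -6 0 0 0 0 0;1 -10 0 0 0 0 0;1 0 0 15 0 0 0;1 0 0 -15 0 0 0",
)

```text
time_s: 7.05
position: [0.5123, -0.0869, 0.0501]
tool_rot: [[0.283, 0.959, -0.006], [0.959, -0.283, 0.003], [0.001, -0.007, -1.0]]
ft_force: [-1.5, 0.5, -0.8]
grip_width: 0.0
```

I typed one of those lift rows with the wrong sign, down 15 mm then up 15 mm. It was in the open space between the rails and did no harm. Now lifting.

Request:
arm_command(
  rows="1 0 0 -28 0 0 0;1 0 0 -28 0 0 0;1 0 0 -28 0 0 0;1 0 0 0 0 0 0",
)

```text
time_s: 7.38
position: [0.5161, -0.0878, 0.1422]
tool_rot: [[0.282, 0.959, 0.008], [0.959, -0.282, -0.003], [-0.001, 0.009, -1.0]]
ft_force: [0.4, -1.0, 1.5]
grip_width: 0.0002
```

Request:
arm_command(
  rows="1 0 0 0 0 0 6.4;1 0 0 0 0 0 6.4;1 0 0 0 0 0 6.4;1 0 0 0 0 0 6.4;1 0 0 0 0 0 6.4",
)

```text
time_s: 7.8
position: [0.514, -0.087, 0.1369]
tool_rot: [[0.751, 0.66, -0.0], [0.66, -0.751, 0.0], [0.0, -0.001, -1.0]]
ft_force: [0.6, -0.1, 0.4]
grip_width: 0.0002
```

Request:
arm_command(
  rows="1 0 0 0 0 0 6.4;1 0 0 0 0 0 0;1 0 0 0 0 0 0",
)

```text
time_s: 8.05
position: [0.5141, -0.0869, 0.137]
tool_rot: [[0.815, 0.579, -0.0], [0.579, -0.815, 0.0], [-0.0, -0.001, -1.0]]
ft_force: [0.5, 0.4, -0.6]
grip_width: 0.0002
```

```bash
python3 st.py|tail -1
python3 - <<'E'
from fit import *
b=eyes.get_image("side")[:,:,::-1].copy(); b=b[155:255,180:310]; b=cv2.resize(b,None,fx=5,fy=5,interpolation=cv2.INTER_CUBIC)
for x0,z0,col in((50,34,(0,255,0)),(50,40,(0,0,255))):
    # front bottom/top plate corners and lip rear top corners
    P=[(75,-60,16),(75,60,16),(-75,-60,26),(-75,60,26),(-65,-60,26),(-65,60,26)]
    q=proj("side",rw(p,np.array(P,float)+[x0,0,z0]))
    q=((q-[180,155])*5+2).round().astype(int)
    for i,j in((0,1),(2,3),(4,5)): cv2.line(b,tuple(map(int,q[i])),tuple(map(int,q[j])),col,1)
q=((proj("side",rw(p,[(145,66.5,49),(-150,66.5,49),(145,-66.5,49),(-150,-66.5,49)]))-[180,155])*5+2).astype(int)
for i in(0,2): cv2.line(b,tuple(map(int,q[i])),tuple(map(int,q[i+1])),(255,255,0),1)
cv2.imwrite("pics/c4.png",b)
E
```

```text
8.05 [ 0.51410095 -0.08685373  0.1369854 ] rack [[-52.24828811   1.07751631]] yaw 35.41036243392718 z [-4.e-04  4.e-04 -1.e+00] F [ 0.48591217  0.36097648 -0.60468161] 0.00023655537345152356
rack [ 0.52986569 -0.03702886] 73.62391285305229
[[-0.1, 0.2], [-0.3, -0.5], [0.2, 0.4], [1.3, 0.2], [-0.6, 0.3], [-1.7, -1.7], [0.4, -0.5], [0.4, 0.8]]
```

View pics/c4.png

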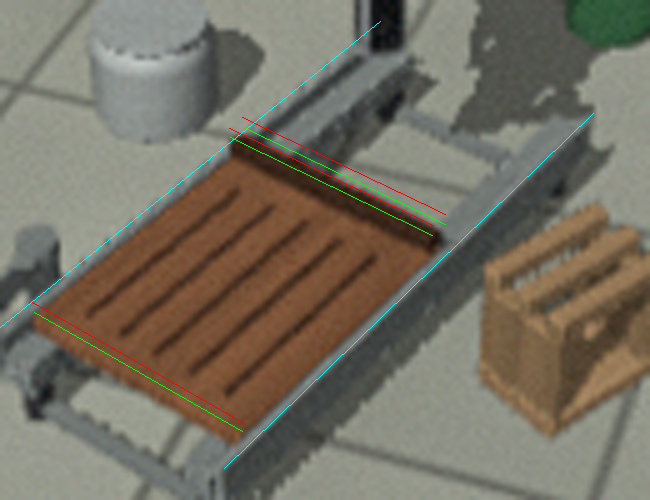

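The plate's front edge and lip edge fall on or below the "dropped" (green) lines, 5–8 crop px below the "riding" (red) ones. So the board is home, and the knob is untouched. Moving to behind the knob.

Request:
arm_command(
  rows="1 28.5 -7 0 0 0 0;1 28.5 -7 0 0 0 0;1 28.5 -7 0 0 0 0;1 28.5 -7 0 0 0 0",
)

```text
time_s: 8.43
position: [0.592, 0.003, 0.1372]
tool_rot: [[0.815, 0.579, -0.0], [0.579, -0.815, 0.0], [0.0, -0.0, -1.0]]
ft_force: [1.4, -0.3, -0.1]
grip_width: -0.0002
```

Request:
arm_command(
  rows="1 28.5 -7 0 0 0 0;1 28.5 -7 0 0 0 0;1 28.5 -7 0 0 0 0;1 28.5 -7 0 0 0 0;1 0 0 0 0 0 0",
)

```text
time_s: 8.85
position: [0.6702, 0.0944, 0.1365]
tool_rot: [[0.813, 0.582, 0.001], [0.582, -0.813, 0.001], [0.002, -0.0, -1.0]]
ft_force: [-0.2, 0.5, -0.4]
grip_width: 0.0002
```

Request:
arm_command(
  rows="1 0 0 20 0 0 0;1 0 0 20 0 0 0;1 0 0 15 0 0 0;1 0 0 0 0 0 0;1 0 0 0 0 0 0",
)

```text
time_s: 9.27
position: [0.6679, 0.0904, 0.0819]
tool_rot: [[0.816, 0.578, -0.001], [0.578, -0.816, 0.0], [-0.001, -0.001, -1.0]]
ft_force: [0.6, -0.9, 0.3]
grip_width: 0.0004
```

```bash
python3 st.py|tail -1
python3 - <<'E'
from h import *
b=eyes.get_image("side")[:,:,::-1][150:250,140:270]; a=eyes.get_image("top")[:,:,::-1][100:200,170:300]
cv2.imwrite("pics/c5.png",np.vstack([cv2.resize(x,None,fx=3,fy=3,interpolation=cv2.INTER_CUBIC) for x in (b,a)]))
E
```

```text
9.2667 [0.66793777 0.09044393 0.08193409] rack [[161.22963068 -96.53092125]] yaw 35.3212765380074 z [-1.4e-03  1.0e-04 -1.0e+00] F [ 0.60626912 -0.86941203  0.34436877] 0.00035356668677080086
```

View pics/c5.png

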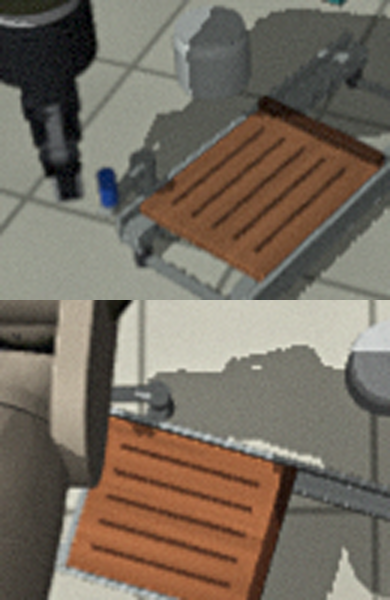

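The finger stands just outside the blue knob (side crop knob 107,187, finger tip 68,190), and the board is seated. Approach, then follow the arc.

Request:
arm_command(
  rows="1 -4 0 0 0 0 0;1 -4 0 0 0 0 0;1 -3 0 0 0 0 0;1 -2 0 0 0 0 0",
)

```text
time_s: 9.7
position: [0.6575, 0.0831, 0.0829]
tool_rot: [[0.817, 0.577, 0.001], [0.577, -0.817, 0.0], [0.001, 0.0, -1.0]]
ft_force: [1.6, 2.2, 0.2]
grip_width: -0.0001
```

Request:
arm_command(
  rows="1 -5.1 -3.6 0 0 0 0;1 -5.5 -2.9 0 0 0 0;1 -5.9 -2.2 0 0 0 0",
)

```text
time_s: 9.95
position: [0.6385, 0.0811, 0.0825]
tool_rot: [[0.817, 0.577, 0.0], [0.577, -0.817, 0.0], [0.0, 0.0, -1.0]]
ft_force: [0.8, 1.9, 1.8]
grip_width: 0.0003
```

```bash
python3 st.py|tail -1
```

```text
9.95 [0.63848156 0.08107663 0.08254478] rack [[143.93742816 -70.91072447]] yaw 35.26061434256443 z [ 4.e-04  3.e-04 -1.e+00] F [0.81048565 1.90310124 1.78301278] 0.0002921027065017652
```

Contact force is about 2 N, as expected, and the position fits the arc within 4 mm. Continuing.

Request:
arm_command(
  rows="1 -6.1 -1.4 0 0 0 0;1 -6.2 -0.7 0 0 0 0;1 -6.2 0.1 0 0 0 0;1 -6.2 0.9 0 0 0 0",
)

```text
time_s: 10.28
position: [0.6176, 0.0672, 0.0823]
tool_rot: [[0.817, 0.577, -0.0], [0.577, -0.817, 0.0], [-0.0, -0.0, -1.0]]
ft_force: [0.3, 2.8, 1.0]
grip_width: 0.0
```

Request:
arm_command(
  rows="1 -6 1.6 0 0 0 0;1 -5.8 2.4 0 0 0 0;1 -5.4 3.1 0 0 0 0;1 0 0 0 0 0 0",
)

```text
time_s: 10.62
position: [0.6084, 0.0512, 0.0825]
tool_rot: [[0.817, 0.576, 0.001], [0.576, -0.817, 0.001], [0.002, -0.0, -1.0]]
ft_force: [1.1, 1.2, 0.1]
grip_width: 0.0
```

```bash
python3 st.py|tail -1
python3 - <<'E'
from h import *
b=eyes.get_image("side")[:,:,::-1][150:250,150:280]
cv2.imwrite("pics/c6.png",cv2.resize(b,None,fx=4,fy=4,interpolation=cv2.INTER_CUBIC))
E
```

```text
10.6167 [0.60843555 0.05122011 0.0824728 ] rack [[106.82093543 -50.50140836]] yaw 35.178406477150055 z [ 0.0012  0.0012 -1.    ] F [1.07845482 1.16835414 0.13680785] 2.1956631634025934e-05
```

View pics/c6.png

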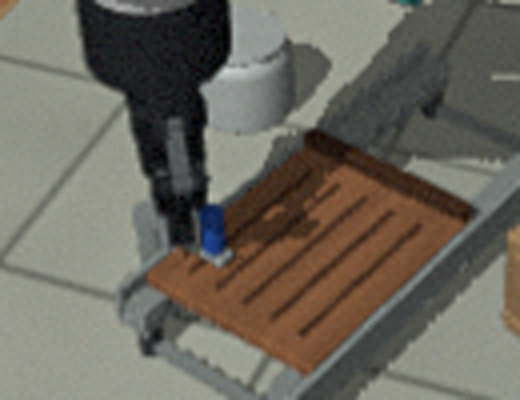

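The arm lies across the board, and the finger position implies about 1.5 rad. Retreat, then measure the knob.

Request:
arm_command(
  rows="1 6 0 0 0 0 0;1 8 0 0 0 0 0;1 0 0 -30 0 0 0;1 0 0 -30 0 0 0;1 0 0 -30 0 0 0",
)

```text
time_s: 11.08
position: [0.62, 0.0601, 0.1731]
tool_rot: [[0.816, 0.577, -0.001], [0.577, -0.816, -0.0], [-0.001, -0.0, -1.0]]
ft_force: [1.0, 0.1, -0.3]
grip_width: -0.0004
```

Request:
arm_command(
  rows="1 -30 -30 -20 0 0 0;1 -30 -28 -20 0 0 0;1 -30 -28 0 0 0 0;1 -30 -28 0 0 0 0;1 -30 -28 0 0 0 0",
)

```text
time_s: 11.5
position: [0.4221, 0.0882, 0.2085]
tool_rot: [[0.817, 0.577, 0.001], [0.577, -0.817, -0.001], [0.0, 0.001, -1.0]]
ft_force: [0.4, 0.6, 0.3]
grip_width: 0.0001
```

Request:
arm_command(
  rows="1 -30 0 0 0 0 0;1 -30 0 0 0 0 0;1 -30 0 0 0 0 0;1 0 0 0 0 0 0;1 0 0 0 0 0 0",
)

```text
time_s: 11.92
position: [0.3501, 0.0356, 0.2089]
tool_rot: [[0.818, 0.576, 0.001], [0.576, -0.818, -0.001], [0.001, 0.001, -1.0]]
ft_force: [1.7, -0.1, -0.7]
grip_width: -0.0001
```

```bash
python3 st.py|tail -1
python3 - <<'E'
from fit import *
t=eyes.get_image("top"); s=eyes.get_image("side")
for n,im in(("top",t),("side",s)):
    h=cv2.cvtColor(im,cv2.COLOR_RGB2HSV); m=cv2.inRange(h,(105,140,50),(130,255,255)); m[:,400:]=0
    c=cv2.connectedComponentsWithStats(m)
    for st,ce in zip(c[2][1:],c[3][1:]):
        if 4<st[4]<300: k=tor(unproj(n,[ce],.089 if n=="top" else .074))[0]; print(n,st,ce,k,"ang",np.arctan2(k[1]+84,k[0]-95))
P=np.array([(75,-60,16),(75,60,16),(-75,60,26),(-75,-60,26)],float)+[50,0,34]
a=cv2.resize(t[:,:,::-1][110:230,175:335],None,fx=4,fy=4,interpolation=cv2.INTER_CUBIC)
q=((proj("top",rw(p,P))-[175,110])*4+1.5).round().astype(int); cv2.polylines(a,[q.reshape(-1,1,2)],True,(0,255,0),1)
cv2.imwrite("pics/c7.png",a)
E
```

```text
11.9167 [0.35005993 0.03556797 0.20887019] rack [[ 18.95708263 192.97938042]] yaw 35.14700153156219 z [ 1.e-03 -6.e-04 -1.e+00] F [ 1.69627666 -0.11026946 -0.70769864] -0.00013200338759100552
rack [ 0.52986569 -0.03702886] 73.62391285305229
[[-0.1, 0.2], [-0.3, -0.5], [0.2, 0.4], [1.3, 0.2], [-0.6, 0.3], [-1.7, -1.7], [0.4, -0.5], [0.4, 0.8]]
top [212 148   6   6  29] [214.5862069  150.27586207] [ 94.442846   -34.07672207] ang 1.5819560682337082
side [200 201   6  13  64] [202.546875 206.875   ] [ 96.46819288 -34.34560522] ang 1.5412367028227032
```

View pics/c7.png

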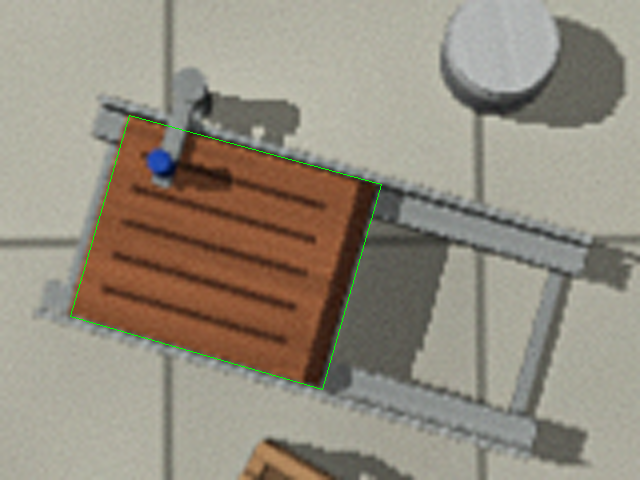

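The board outline matches the home prediction to within about a pixel. The keeper reads 1.58 rad from the top camera and 1.54 from the side, and the robot is clear. Handing in.

```bash
python3 -c "
from rig import env; print(env.close_job())"
```

```text
the job is handed in; nothing more can be done
None
```

I pushed the wooden board about 44 mm along its rails with the closed fingers until it dropped into the notches. I then backed off and pushed the blue knob round until the keeper's arm lay right across the board. The job was handed in at about 12 s of the 48 s allowed; no verdict was reported.

**Board:** the push force was about 3–5 N while sliding and rose to about 9 N at the notch walls. Its outline then matched the home position to about a pixel from the top camera. In the side view its edges fell on or slightly below the lines for a dropped board. The fingertip position put it about 3 mm past its seat. That is more than the 1.5 mm play allows, so I put it down to calibration and my guess of the finger width.

**Keeper:** it was at about 0.23 rad before the push. Afterwards it read 1.58 rad from the top camera and 1.54 from the side, so it is at or near its stop.

**Clearances:** the tool was clear of everything at hand-in. I saw no contact with the tumbler, tin, brush stand or comb, but I did not re-measure their positions.

**Slip:** one lift row had the wrong sign, so the tool dipped 15 mm in the open space between the rails before I raised it. It touched nothing.

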